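# Find the hidden catch of the socket case

## Task

The blue socket case on the bench is shut by a concealed catch: one of the three identical flush round pads in its flat top gives under the finger, the other two are dead blanks. Feel the pads with shut fingertips to find the one that gives, and press it down until the drawer springs out, then let go and draw clear. Press firmly but do not hammer on the case, pick nothing up, and leave the sockets, ratchet, clamp and mug of pencils where they are.

Things in the scene. Friction and masses are not known exactly. Their poses are not given: they have to be found in the camera images.
- case: Blue steel socket case fixed to the bench, 180 mm (its x) by 340 mm (its y) by 80 mm high; origin at the centre of its underside, z up. Flat top panel 80 mm above the bench with three round holes 66 mm across in a row along its y, 105 mm apart, each holding a blue pad. The drawer front is its -x side, turned towards the robot
- pad_left (a point): centre of the face of the pad on the case's +y side (left as the robot sees it), 78 mm above the bench. The pad is 60 mm across, its face 2 mm below the panel, so shut fingertips fit into the hole. It is either the sprung catch or a rigid blank; they look the same. The point does not sink with the pad
- pad_middle (a point): the same for the middle pad
- pad_right (a point): the same for the pad on the case's -y side
- catch (a joint): how far the one sprung pad (another from run to run) is pressed straight down, m: 0 at rest, 0.006 at its stop. It starts to move at about 2 N, meets the stop at about 5 N, lets the drawer go at about 0.0045, and springs back when let go. It does not tell which of the pads it is
- drawer (a joint): how far the drawer stands out of the case, m: about 0 shut and latched; once the catch lets it go a spring slides it 0.045 out to its stop within about 1 s, along the case's -x, at the robot's side and below the top panel
- drawer_front (a point): centre of the drawer's outer front face (322 mm wide, 64 mm high), 37 mm above the bench; moves with the drawer
- socket_big: loose chrome socket, 28 mm across, 38 mm high, upright on the case's top panel beyond the pads; origin at the centre of its underside
- socket_mid: loose chrome socket, 24 mm across, 32 mm high, upright on the bench beyond the case; origin at the centre of its underside
- ratchet: loose ratchet handle, black grip and chrome head, about 203 mm long along its x, 28 mm high, on the bench at the right of the case; origin under its middle
- mug: white ceramic mug, 80 mm across, 95 mm high, handle at its +y, with pencils fast in it that reach 167 mm high; loose on the bench at the left of the case; origin at the centre of its underside
- clamp: orange plastic bar clamp lying on the bench beyond the case, bar 300 mm along its y, 25 mm high; origin under the middle of the bar

How it is judged:
By the outcome, as a careful person would: the job done as asked, in the order asked, and still so for the second after the job is handed in, with the robot touching nothing.
It also fails if it takes over 48 s, if anything falls off the work surface, if the arm or the gripper's body presses on something with over 40 N, if the wrist force passes 120 N, or if a joint passes its speed limit or range.

## Robot

A 6-joint arm with a two-finger parallel gripper is mounted at the origin on the work surface. World frame = base frame: x ahead of the robot, y to its left, z up, the work surface at z = 0. Lengths are in m, angles in rad, forces in N, time in s.
With the tool pointing down it reaches from about 0.325 to 0.9 m from the base axis. Payload 3.5 kg.
Tool frame: the origin (TCP) lies on the centre line of the jaws, within the pads' length; the fingertips stand 11 mm ahead of it and the grasp point (between the pads) lies 8 mm behind it; z points along the fingers, y is the direction in which the jaws open and shut (so a half turn about z gives the same grasp; the last joint's range is limited). The gripper opens to 85 mm and grips with 20 to 120 N. Pads are 22 mm wide; open, the fingers measure 114 mm over their backs; the gripper's body (76 mm by 85 mm) begins 54 mm behind the grasp point. The pads swing forward as they close: fully open they stand 13 mm farther back than shut.
Start: joints at [1.047, 0.276, -0.026, 1.268, 0, 1.467], TCP at [0.255, 0.57, 0.221] pointing down, gripper open.
Joint ranges: [-3.12, 3.12], [-0.85, 1.88], [-1.08, 1.24], [-1.95, 2.15], [-1.57, 1.53], [-3.14, 3.14]. Speed limits (rad/s): [2.57, 2.57, 3.14, 3.14, 3.14, 3.14].

## Interface

Orientations are given as a rotation vector (axis times angle).
In Python, from rig import robot gives the robot as it stands. The module is installed in compiled form; this text tells all that it offers.
- The arm moves only by the tool servo_tool, never from a script. Its argument "motion" is text: rows parted by semicolons, each of 5 numbers parted by spaces: the shift along the tool's x, y, z in mm, then the turn about the tool's z in rad, then the finger opening in mm, from 0 to 85.4. A call has exactly 8 rows; each row is the pose to reach, as a shift and turn from the pose commanded when the call began, along the tool's axes at that moment; what a row does not reach only later rows make up. A row lasts 1/8 s, in which the tool goes at most 62.5 mm and 10.7 degrees, less where a joint would pass 70% of its speed; a pose out of reach is approached as far as the arm can. A call with a gripper value outside its range is refused whole. The fingers move at their own pace and stop on an object; "force" is the grip in N (left out, the last holds). Time passes only in rows, so rows that repeat a pose let the fingers close, or fill a call up. It gives the time, the measured TCP pose, the force and the opening at its end, in the units of the state.
- robot.get_state(): the state, without advancing time (a new reading comes with each control period).
- robot.camera(name): name is "scene" or "top"; returns the picture (400x640x3 uint8, red, green, blue); there is no depth.
- robot.calibration(name): a dict with "K" (3x3 intrinsics, pixels), "pose" (4x4, takes a point from camera to world coordinates). Camera axes: x right, y up, looking along -z (the intrinsics and any distortion apply to the point x, -y, -z); pixel columns grow to the right and rows downward; lengths in m; the calibration is good to about 2 mm. A picture is of the moment at which its call begins. calibration takes no time and is no camera call.
- robot.sign_off(): hands the job in, once; it reports no verdict.
Trained networks look in the newest picture that a camera, given by its name, has taken for a name from the list of things; names that differ only in an ending like _2 or _b are one class to them, and where a whole thing is asked for, a point or a joint stands for the part that bears it (a point fixed in the world has none). Each returns a list of dicts, best first, with "p" (0 to 1); they miss things now and then, are a little off and sometimes report something else, mostly with a low value. They report only what shows in the picture. A call takes as long as a camera call.
- robot.spot_in(target, camera): "rect" ([left, top, right, bottom] in pixels, round what is visible of it).
- robot.place_of(target, camera): "point" ([column, row] in pixels: a listed point, or the origin of a listed thing).
The state is a dict: "time_s": time; "joint_positions": joint angles; "qvel": joint speeds; "joint_efforts": joint torques, N m; "tool_pos": TCP position; "orientation": TCP orientation; "contact_force": force on the tool from outside, world axes, zero at the start; "wrist_torque": the same for the moment, N m; "width": finger opening in m.
Only numpy, scipy, OpenCV 4.12 (cv2) and the standard library are available. Lean on these libraries where they do the work, as an engineer would, in place of code of your own. Each camera call takes 0.05 s, during which the arm holds its last target. There are 200 camera calls.

## Working session

There is one attempt and no reset: what is moved stays moved. The work goes in short steps, Python scripts to look and compute and a tool call to move; the robot and the scene stay as the last step left them, time stands still between calls to the robot, and variables do not carry over. Pictures are saved under pics/ and viewed, about 8 in all and at most 12, crops included, and the job is handed in when it is done.

Besides the shell and the picture viewer there is one more tool, called after "Emit:" as a command line: name --argument value ..., lists and objects as JSON in quotes. servo_tool: Moves the arm, as the interface text tells. Its arguments: {"type":"object","properties":{"motion":{"type":"string"},"force":{"type":"number"}},"required":["motion"]}

```bash
mkdir -p pics; cat > h.py <<'E'
import numpy as np, cv2
from rig import robot
from scipy.spatial.transform import Rotation as R
def ray(name,uv,z):
    c=robot.calibration(name);K=np.array(c["K"]);P=np.array(c["pose"])
    d=np.linalg.solve(K,[uv[0],uv[1],1]);d=P[:3,:3]@(d*[1,-1,-1]);o=P[:3,3]
    return o+d*(z-o[2])/d[2]
def snap(name,f):
    im=robot.camera(name);cv2.imwrite(f"pics/{f}.png",im[:,:,::-1]);return im
def totool(p):
    s=robot.get_state();return R.from_rotvec(s["orientation"]).inv().apply(np.array(p)-s["tool_pos"])*1000
E
python3 - <<'E'
from h import *
print(robot.calibration("top").keys())
for c in("scene","top"):
    snap(c,c+"1")
    for n in("pad_left","pad_middle","pad_right","drawer_front"):
        for d in robot.place_of(n,c)[:2]: print(c,n,np.round(d["point"],1),round(d["p"],2),ray(c,d["point"],.078 if "pad" in n else .037).round(4))
    for n,z in(("socket_big",.08),("mug",0),("ratchet",0)):
        for d in robot.place_of(n,c)[:1]: print(c,n,np.round(d["point"],1),round(d["p"],2),ray(c,d["point"],z).round(4))
s=robot.get_state();print(s["time_s"],s["tool_pos"],s["contact_force"]);print(R.from_rotvec(s["orientation"]).as_matrix().round(3))
E
```

```text
dict_keys(['K', 'pose'])
scene pad_left [350.2 171.4] 0.57 [0.5011 0.1418 0.078 ]
scene pad_middle [306.9 170. ] 0.87 [0.4855 0.0338 0.078 ]
scene pad_middle [422.5 217.8] 0.15 [0.668  0.2853 0.078 ]
scene pad_right [269. 174.] 0.75 [ 0.4905 -0.0615  0.078 ]
scene socket_big [318.  196.7] 0.48 [0.5804 0.0518 0.08  ]
scene mug [424.4 219.6] 0.85 [0.6124 0.3189 0.    ]
scene ratchet [196.6 211.2] 0.8 [ 0.5271 -0.251   0.    ]
top pad_left [280.1 271.7] 0.61 [0.4861 0.1377 0.078 ]
top pad_left [377.1 205.2] 0.47 [ 0.627  -0.0677  0.078 ]
top pad_middle [324.1 268.4] 0.64 [0.4931 0.0458 0.078 ]
top pad_right [378.7 272.2] 0.55 [ 0.4856 -0.0679  0.078 ]
top socket_big [202.1 218.5] 0.68 [0.5977 0.3064 0.08  ]
top mug [206.5 221. ] 0.58 [0.6026 0.3187 0.    ]
top ratchet [447.7 256.8] 0.75 [ 0.5212 -0.235   0.    ]
0.8 [0.25533521 0.57046768 0.22135108] [-8.15136636e-01  9.59802470e-02 -8.08505234e-04]
[[-0.913  0.409  0.   ]
 [ 0.409  0.913  0.   ]
 [ 0.     0.    -1.   ]]
```

View pics/top1.png

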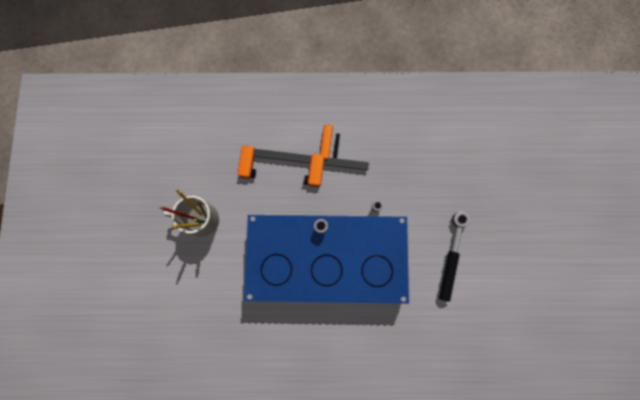

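View pics/scene1.png

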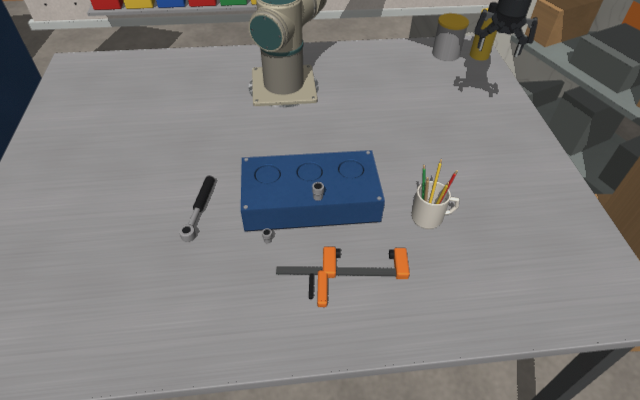

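The top view shows the pads at about (276.5,269.5), (327,270) and (377,271). The scene view shows them at (351,170), (309,172) and (267,175). The big socket is behind the middle pad, and the mug is to the left.

```bash
python3 - <<'E'
from h import *
T=[(276.5,269.5),(327,270),(377,271)];S=[(351,170),(309.5,172),(267.5,175)]
for t,s in zip(T,S):
    a=ray("top",t,.079);b=ray("scene",s,.079);m=(a+b)/2;print(a.round(4),b.round(4),totool(m).round(0))
for t in [(253,219),(402,221),(250,297),(403,299)]: print(ray("top",t,.08).round(4))
for n,g in(("top1",(220,200,430,320)),):
    im=cv2.imread(f"pics/{n}.png",0)
    im=cv2.resize(im[g[1]:g[3],g[0]:g[2]],None,fx=4,fy=4,interpolation=2)
    c=cv2.HoughCircles(im,cv2.HOUGH_GRADIENT_ALT,1.5,120,param1=60,param2=.7,minRadius=50,maxRadius=80)
    if c is not None:
        for x,y,r in c[0]: print(x/4+g[0],y/4+g[1],r/4,ray("top",(x/4+g[0],y/4+g[1]),.079).round(4))
E
```

```text
[0.4906 0.1452 0.079 ] [0.4973 0.1444 0.079 ] [-392. -291.  142.]
[0.4898 0.0397 0.079 ] [0.4943 0.0395 0.079 ] [-433. -388.  142.]
[ 0.488  -0.0643  0.079 ] [ 0.4947 -0.0653  0.079 ] [-475. -483.  142.]
[0.5968 0.1974 0.08  ]
[ 0.5927 -0.1194  0.08  ]
[0.4344 0.1988 0.08  ]
[ 0.4313 -0.1163  0.08  ]
326.875 270.875 16.303877 [0.488 0.04  0.079]
376.75 270.5 16.375877 [ 0.489  -0.0638  0.079 ]
276.625 270.5 16.32355 [0.4885 0.1449 0.079 ]
376.75 270.5 14.001014 [ 0.489  -0.0638  0.079 ]
276.625 270.5 13.941865 [0.4885 0.1449 0.079 ]
326.875 270.875 13.958848 [0.488 0.04  0.079]
```

Emit:
servo_tool --motion "-45 -34 0 0 0; -90 -68 0 0 0; -140 -105 0 0 0; -190 -143 0 0 0; -240 -180 0 0 0; -290 -218 0 0 0; -340 -255 20 0 0; -370 -278 40 0 0" --force 60

```text
time_s: 1.8
tool_pos: [0.4812, 0.1635, 0.1817]
orientation: [0.659, 3.069, 0.001]
contact_force: [0.3, -0.0, -0.4]
width: -0.0003
```

Emit:
servo_tool --motion "-19 -14 10 0 0; -19 -14 25 0 0; -19 -14 40 0 0; -19 -14 52 0 0; -19 -14 62 0 0; -19 -14 66 0 0; -19 -14 66 0 0; -19 -14 66 0 0"

```text
time_s: 2.8
tool_pos: [0.4916, 0.1452, 0.1158]
orientation: [0.656, 3.071, 0.001]
contact_force: [0.6, -0.1, 0.4]
width: -0.0
```

```bash
python3 - <<'E'
from h import *
s=robot.get_state();print(s["time_s"],s["tool_pos"],s["contact_force"],s["width"]);print(R.from_rotvec(s["orientation"]).as_matrix().round(3))
print(totool([.490,.145,.089]))
snap("scene","s2");snap("top","t2")
a=cv2.imread("pics/s2.png")[60:260,200:500];b=cv2.imread("pics/t2.png")[180:320,200:500]
cv2.imwrite("pics/c2.png",cv2.resize(np.vstack([a,b]),None,fx=1.7,fy=1.7,interpolation=2))
E
```

```text
2.8 [0.49155436 0.1451924  0.11579871] [ 0.64690057 -0.06209608  0.37067844] -4.506478350208717e-05
[[-0.913  0.408  0.001]
 [ 0.408  0.913  0.   ]
 [-0.001  0.001 -1.   ]]
[ 1.36239408 -0.82534165 26.79714218]
```

View pics/c2.png

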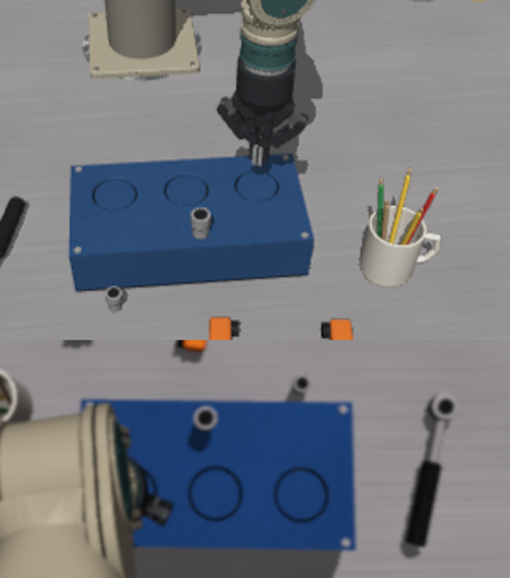

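The crop shows the shut fingertips above the left pad, near crop pixel (258,165), with the other items untouched. Next I feel down gently.

Emit:
servo_tool --motion "0 0 7 0 0; 0 0 14 0 0; 0 0 19 0 0; 0 0 22 0 0; 0 0 24 0 0; 0 0 25 0 0; 0 0 26 0 0; 0 0 26 0 0"

```text
time_s: 3.9
tool_pos: [0.4912, 0.145, 0.0894]
orientation: [0.656, 3.072, 0.0]
contact_force: [-0.4, -0.1, -0.2]
width: 0.0003
```

Emit:
servo_tool --motion "0 0 0.5 0 0; 0 0 1 0 0; 0 0 1.5 0 0; 0 0 2 0 0; 0 0 2.5 0 0; 0 0 3 0 0; 0 0 3 0 0; 0 0 3 0 0"

```text
time_s: 4.9
tool_pos: [0.4911, 0.145, 0.0863]
orientation: [0.656, 3.072, 0.0]
contact_force: [1.0, 0.8, -0.3]
width: -0.0002
```

Emit:
servo_tool --motion "0 0 0.5 0 0; 0 0 1 0 0; 0 0 1 0 0; 0 0 1.5 0 0; 0 0 2 0 0; 0 0 2 0 0; 0 0 2 0 0; 0 0 2 0 0"

```text
time_s: 5.9
tool_pos: [0.4911, 0.1451, 0.0843]
orientation: [-0.656, -3.072, -0.0]
contact_force: [1.1, 0.3, 0.0]
width: -0.0003
```

Emit:
servo_tool --motion "0 0 0.5 0 0; 0 0 1 0 0; 0 0 1 0 0; 0 0 1.5 0 0; 0 0 2 0 0; 0 0 2 0 0; 0 0 2 0 0; 0 0 2 0 0"

```text
time_s: 6.9
tool_pos: [0.4911, 0.145, 0.0823]
orientation: [0.656, 3.072, -0.0]
contact_force: [-0.4, 0.8, 0.4]
width: 0.0002
```

```bash
python3 - <<'E'
from h import *
s=robot.get_state();print(s["time_s"],s["tool_pos"],s["contact_force"],s["wrist_torque"])
a=snap("scene","s3")[110:230,220:400,::-1]
cv2.imwrite("pics/c3.png",cv2.resize(a,None,fx=4,fy=4,interpolation=2))
E
```

```text
6.9 [0.49109705 0.14500967 0.08231635] [-0.43602655  0.76165397  0.42432952] [-0.01990336 -0.02765782  0.00501449]
```

View pics/c3.png

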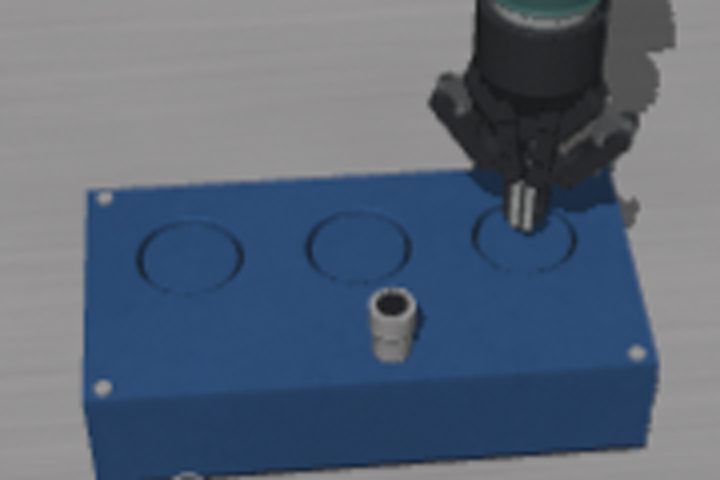

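Still no contact. In the picture the tips appear a few mm above the pad, so I keep going down.

Emit:
servo_tool --motion "0 0 0.5 0 0; 0 0 1 0 0; 0 0 1 0 0; 0 0 1.5 0 0; 0 0 2 0 0; 0 0 2 0 0; 0 0 2 0 0; 0 0 2 0 0"

```text
time_s: 7.95
tool_pos: [0.4911, 0.145, 0.0803]
orientation: [0.656, 3.072, -0.0]
contact_force: [-0.0, 0.6, 0.0]
width: -0.0002
```

Emit:
servo_tool --motion "0 0 0.5 0 0; 0 0 1 0 0; 0 0 1.5 0 0; 0 0 2 0 0; 0 0 2 0 0; 0 0 2 0 0; 0 0 2 0 0; 0 0 2 0 0"

```text
time_s: 8.95
tool_pos: [0.4911, 0.145, 0.0783]
orientation: [0.656, 3.072, 0.0]
contact_force: [0.1, -0.3, 0.4]
width: -0.0001
```

```bash
python3 - <<'E'
from h import *
s=robot.get_state();print(s["time_s"],s["joint_efforts"],s["joint_positions"],s["contact_force"],s["orientation"])
c=robot.calibration("scene");K=np.array(c["K"]);P=np.array(c["pose"])
for q in ([.4911,.145,.0673],[.4911,.145,.0783],[.490,.145,.078]):
    v=np.linalg.inv(P)@np.r_[q,1];v=K@(v[:3]*[1,-1,-1]);print((v[:2]/v[2]).round(1))
a=snap("scene","s4")[130:210,300:400,::-1]
cv2.imwrite("pics/c4.png",cv2.resize(a,None,fx=7,fy=7,interpolation=2))
E
```

```text
8.95 [-5.41803711e-04 -3.59054446e+01  2.49709046e+01  4.23724196e-04
 -3.81624559e-04 -9.61107993e-07] [ 1.60897356e-01  2.00406421e-01 -4.49819159e-01  9.20545089e-01
 -8.07157022e-06  5.81668698e-01] [ 0.12835001 -0.26936366  0.37810339] [6.56075439e-01 3.07229569e+00 2.80761054e-06]
[350.6 171.6]
[350.9 168.5]
[350.8 168.3]
```

View pics/c4.png

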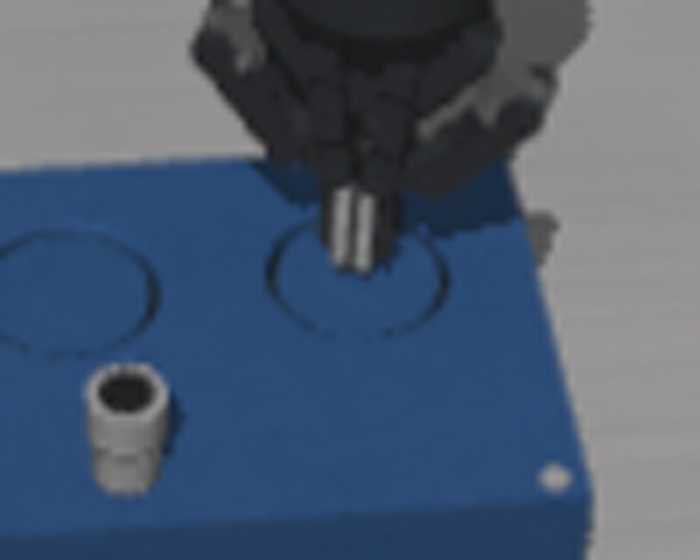

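The tips still show clear of the pad: the tip edge is 1–2 px above the pad centre and keeps moving with each step. The real heights seem to be lower than nominal, so I continue by feel.

Emit:
servo_tool --motion "0 0 0.5 0 0; 0 0 1 0 0; 0 0 1.5 0 0; 0 0 2 0 0; 0 0 2.5 0 0; 0 0 2.5 0 0; 0 0 2.5 0 0; 0 0 2.5 0 0"

```text
time_s: 10.0
tool_pos: [0.4911, 0.145, 0.0759]
orientation: [0.656, 3.072, 0.0]
contact_force: [1.1, -0.1, -0.2]
width: 0.0001
```

Emit:
servo_tool --motion "0 0 0.5 0 0; 0 0 1 0 0; 0 0 1.5 0 0; 0 0 2 0 0; 0 0 2.5 0 0; 0 0 2.5 0 0; 0 0 2.5 0 0; 0 0 2.5 0 0"

```text
time_s: 11.0
tool_pos: [0.4911, 0.145, 0.0733]
orientation: [0.656, 3.072, 0.0]
contact_force: [0.7, -0.2, 0.5]
width: -0.0003
```

```bash
python3 - <<'E'
from h import *
s=robot.get_state();print(s["time_s"],s["joint_efforts"],s["joint_positions"],s["contact_force"],s["wrist_torque"])
ims=[cv2.imread("pics/s3.png"),cv2.imread("pics/s4.png")];snap("scene","s5");ims.append(cv2.imread("pics/s5.png"))
cv2.imwrite("pics/c5.png",cv2.resize(np.hstack([i[130:200,325:378] for i in ims]),None,fx=5,fy=5,interpolation=2))
# image-measured motion of finger patch
g=[cv2.cvtColor(i,cv2.COLOR_BGR2GRAY) for i in ims]
for k in(1,2):
    t=g[k-1][152:166,344:358];r=cv2.matchTemplate(g[k][145:178,340:362],t,5);print(np.array(cv2.minMaxLoc(r)[3])-[4,7],r.max())
for n in("drawer_front","pad_left"):
    for c in("scene",):
        print(n,[(np.round(d["point"],1),d["p"]) for d in robot.place_of(n,c)[:2]])
E
```

```text
11.0 [-9.50240701e-05 -3.60191810e+01  2.47696441e+01  1.00102810e-03
 -1.91994422e-04  5.93440049e-06] [ 1.60877547e-01  2.06267356e-01 -4.54855275e-01  9.09582142e-01
 -1.24623720e-05  5.81711291e-01] [ 0.71696338 -0.21219664  0.48623774] [-0.03024886  0.03745251 -0.00048458]
[0 1] 0.983952
[0 1] 0.9771671
drawer_front []
pad_left [(array([350.4, 169.1]), 0.67), (array([425.3, 216.6]), 0.24)]
```

View pics/c5.png

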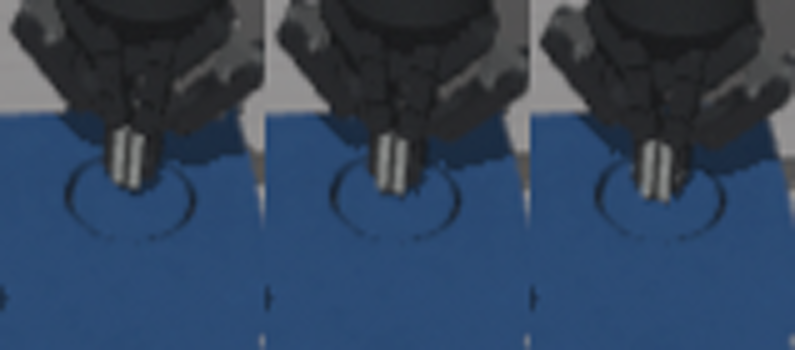

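Still in free air: the tip edge moves about 1 px per step and nothing is clipped. I keep going in small steps.

Emit:
servo_tool --motion "0 0 0.5 0 0; 0 0 1 0 0; 0 0 1.5 0 0; 0 0 2 0 0; 0 0 2.5 0 0; 0 0 3 0 0; 0 0 3 0 0; 0 0 3 0 0"

```text
time_s: 12.15
tool_pos: [0.4911, 0.145, 0.0703]
orientation: [0.656, 3.072, 0.0]
contact_force: [0.1, -0.2, -0.9]
width: -0.0
```

Emit:
servo_tool --motion "0 0 0.5 0 0; 0 0 1 0 0; 0 0 1.5 0 0; 0 0 2 0 0; 0 0 2.5 0 0; 0 0 3 0 0; 0 0 3 0 0; 0 0 3 0 0"

```text
time_s: 13.15
tool_pos: [0.4911, 0.1451, 0.068]
orientation: [0.656, 3.072, 0.0]
contact_force: [-1.8, -1.6, 6.9]
width: -0.0
```

Contact at TCP z≈0.068: it gave about 7 N within 2.3 mm of travel, so this spot is rigid. I check whether the tips are on the pad or on the panel.

```bash
python3 - <<'E'
from h import *
s=robot.get_state();print(s["contact_force"],s["wrist_torque"])
a=snap("scene","s6")[130:200,300:400,::-1]
cv2.imwrite("pics/c6.png",cv2.resize(a,None,fx=8,fy=8,interpolation=2))
c=robot.calibration("scene");K=np.array(c["K"]);P=np.array(c["pose"])
print(P.round(3),K)
E
```

```text
[-1.80068674 -1.55819486  6.85301252] [-0.11470135  0.50759625 -0.01052958]
[[ 0.116 -0.748  0.653  1.317]
 [ 0.993  0.075 -0.091 -0.032]
 [ 0.019  0.659  0.752  0.896]
 [ 0.     0.     0.     1.   ]] [[461.80914208   0.         325.31411282]
 [  0.         461.80914208 204.81323315]
 [  0.           0.           1.        ]]
```

View pics/c6.png

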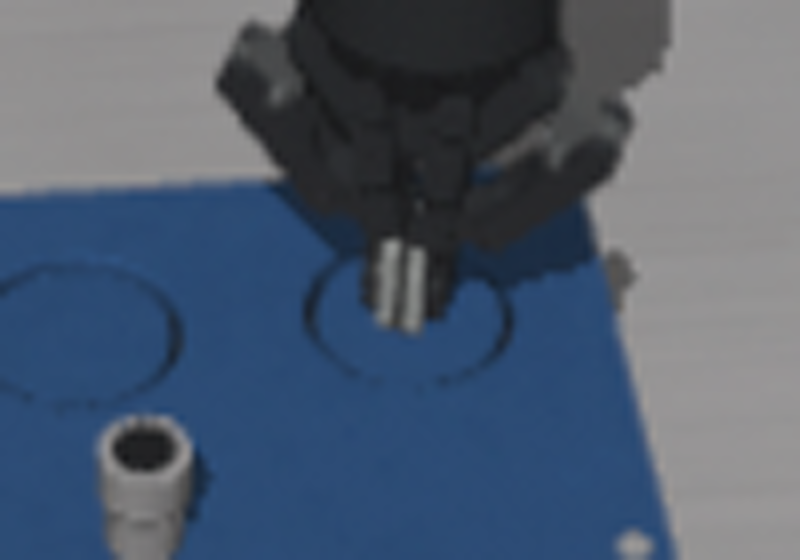

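The tip front edge is about 1.6 px below the pad centre, at crop (400,333), and all the fingers lie inside the circle. So the left pad is a blank. I lift and go to the middle pad, adding 4 mm in x to centre better.

Emit:
servo_tool --motion "0 0 -6 0 0; 0 0 -14 0 0; -15 -31 -14 0 0; -31 -62 -14 0 0; -46 -94 -14 0 0; -46 -94 -10 0 0; -46 -94 -6 0 0; -46 -94 -4 0 0"

```text
time_s: 14.2
tool_pos: [0.4943, 0.0412, 0.0709]
orientation: [-0.654, -3.072, -0.0]
contact_force: [-0.7, -0.2, 0.3]
width: 0.0001
```

Emit:
servo_tool --motion "0 0 0.5 0 0; 0 0 1 0 0; 0 0 1.5 0 0; 0 0 2 0 0; 0 0 2.5 0 0; 0 0 3 0 0; 0 0 3.5 0 0; 0 0 3.5 0 0"

```text
time_s: 15.2
tool_pos: [0.4947, 0.0404, 0.0681]
orientation: [0.656, 3.072, -0.0]
contact_force: [-1.7, -0.3, 2.6]
width: -0.0005
```

Emit:
servo_tool --motion "0 0 0.3 0 0; 0 0 0.6 0 0; 0 0 0.9 0 0; 0 0 1.2 0 0; 0 0 1.5 0 0; 0 0 1.5 0 0; 0 0 1.5 0 0; 0 0 1.5 0 0"

```text
time_s: 16.2
tool_pos: [0.4947, 0.0404, 0.068]
orientation: [0.656, 3.072, -0.0]
contact_force: [-4.9, 0.1, 14.2]
width: 0.0002
```

The middle pad is rigid too (14 N, no travel). On to the right pad.

Emit:
servo_tool --motion "0 0 -6 0 0; 0 0 -14 0 0; -14 -32 -14 0 0; -28 -64 -14 0 0; -42 -96 -14 0 0; -42 -96 -10 0 0; -42 -96 -7 0 0; -42 -96 -5 0 0"

```text
time_s: 17.2
tool_pos: [0.4934, -0.0635, 0.0709]
orientation: [-0.654, -3.072, -0.0]
contact_force: [0.2, 0.4, -0.1]
width: 0.0002
```

Emit:
servo_tool --motion "0 0 0.6 0 0; 0 0 1.2 0 0; 0 0 1.8 0 0; 0 0 2.4 0 0; 0 0 3 0 0; 0 0 4 0 0; 0 0 5 0 0; 0 0 5 0 0"

```text
time_s: 18.2
tool_pos: [0.4939, -0.0644, 0.0665]
orientation: [0.656, 3.072, -0.0]
contact_force: [-1.9, 0.2, 3.8]
width: -0.0002
```

This one gives: it is already 1.5 mm below the level where the others stopped, at 3.8 N. I press on.

Emit:
servo_tool --motion "0 0 0.6 0 0; 0 0 1.2 0 0; 0 0 1.8 0 0; 0 0 2.4 0 0; 0 0 3 0 0; 0 0 3.5 0 0; 0 0 4 0 0; 0 0 4 0 0"

```text
time_s: 19.2
tool_pos: [0.4939, -0.0644, 0.0623]
orientation: [0.656, 3.072, -0.0]
contact_force: [-1.4, 0.2, 4.7]
width: 0.0
```

Emit:
servo_tool --motion "0 0 0.4 0 0; 0 0 0.8 0 0; 0 0 1.2 0 0; 0 0 1.2 0 0; 0 0 1.2 0 0; 0 0 1.2 0 0; 0 0 1.2 0 0; 0 0 1.2 0 0"

```text
time_s: 20.2
tool_pos: [0.4939, -0.0644, 0.062]
orientation: [0.656, 3.072, -0.0]
contact_force: [-3.5, 0.1, 10.0]
width: -0.0003
```

```bash
python3 - <<'E'
from h import *
snap("top","t7");snap("scene","s7")
a=cv2.imread("pics/t7.png")[190:350,200:480];b=cv2.imread("pics/s7.png")[90:240,200:480]
cv2.imwrite("pics/c7.png",cv2.resize(np.vstack([a,b]),None,fx=1.9,fy=1.9,interpolation=2))
E
```

```text
(no output)
```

View pics/c7.png

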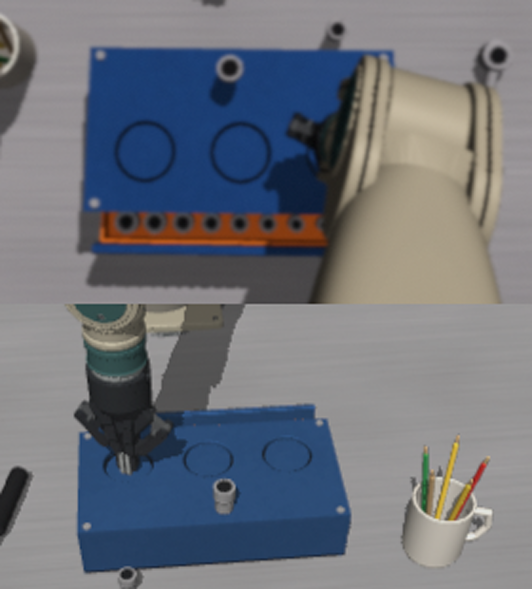

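The pad hit its stop at 10 N. The top view shows the drawer out, with the orange tray at crop (200,225). I let go and draw clear straight up.

Emit:
servo_tool --motion "0 0 -4 0 0; 0 0 -10 0 0; 0 0 -20 0 0; 0 0 -40 0 0; 0 0 -65 0 0; 0 0 -95 0 0; 0 0 -120 0 0; 0 0 -140 0 0"

```text
time_s: 21.3
tool_pos: [0.4939, -0.0643, 0.2025]
orientation: [0.656, 3.072, 0.0]
contact_force: [0.6, 0.2, 0.6]
width: -0.0
```

Emit:
servo_tool --motion "20 0 -10 0 0; 40 0 -20 0 0; 60 0 -20 0 0; 80 0 -20 0 0; 80 0 -20 0 0; 80 0 -20 0 0; 80 0 -20 0 0; 80 0 -20 0 0"

```text
time_s: 22.3
tool_pos: [0.4212, -0.0319, 0.221]
orientation: [-0.656, -3.072, 0.0]
contact_force: [-0.2, -0.7, -0.2]
width: 0.0001
```

```bash
python3 - <<'E'
from h import *
snap("top","t8");snap("scene","s8")
a=cv2.imread("pics/t8.png")[120:350,160:480];b=cv2.imread("pics/s8.png")[90:310,160:480]
cv2.imwrite("pics/c8.png",cv2.resize(np.vstack([a,b]),None,fx=1.3,fy=1.3,interpolation=2))
s=robot.get_state();print(s["time_s"],s["contact_force"])
E
```

```text
22.4 [0.76571635 0.84947402 0.03830677]
```

View pics/c8.png

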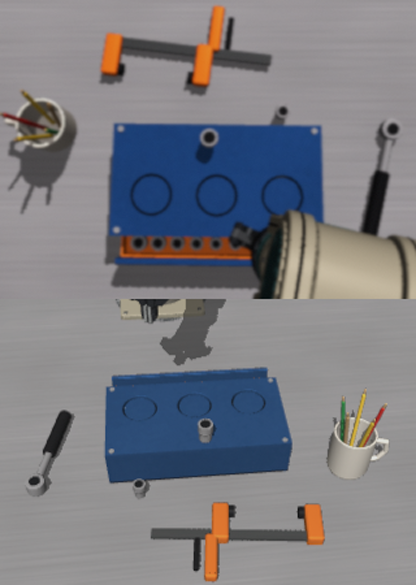

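The drawer stands out, the arm is clear, and everything else is in its place.

```bash
python3 -c "
from rig import robot
print(robot.sign_off())"
```

```text
the job is handed in; nothing more can be done
None
```

The drawer is open and the job is handed in: the right pad was the sprung catch. I felt all three pads with shut fingertips.

| Pad | What it did |
|---|---|
| Left | rigid, about 7 N |
| Middle | rigid, about 14 N with no travel |
| Right | gave about 6 mm at 4–5 N, then met its stop at 10 N |

After the drawer sprang out I lifted straight up, drew clear and signed off at about 22.4 s.

**Last checks:** In the final pictures the drawer stands out of the case. The sockets, ratchet, clamp and mug look unmoved; I judged that by eye and did not measure it. The force on the tool was back to noise level, with the gripper well above the case.

**What disagreed:**
- **Height:** The fingertips met the pads with the TCP reading about 0.068–0.069 m, roughly 20 mm lower than the stated dimensions imply. I went by feel and by the pictures instead, and did not find the cause.
- **Camera positions:** The two cameras differed by 4–7 mm in x on the pad positions.
- **Detector:** `drawer_front` was not found in the one scene picture I tried, taken while the drawer was still shut. I judged the drawer open from the pictures alone.

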